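# Close a split housing on its dowels and hold it shut for the joint-gap check

## Robot

A 6-joint arm with a two-finger parallel gripper is mounted at the origin on a cart in front of the work surface, level with it; the furniture and walls round the work are solid. World frame = base frame: x ahead of the robot, y to its left, z up, the work surface at z = 0. Lengths are in m, angles in rad, forces in N, time in s.
With the tool pointing down it reaches from about 0.35 to 0.85 m from the base axis. Payload 8.1 kg.
Tool frame: the origin (TCP) lies at the very end of the fingers, on their centre line; the grasp point (between the pads) lies 19 mm behind it; z points along the fingers, y is the line along which they close (so a half turn about z gives the same grasp; the last joint's range is limited). The gripper opens to 93 mm and grips with 3 to 60 N. Pads are 15 mm wide; open, the fingers measure 128 mm over their backs; the gripper's body (75 mm by 188 mm) begins 65 mm behind the grasp point.
Start: joints at [-1.346, 0.13, 1.488, -0, 1.523, -0.085], TCP at [0.183, -0.571, 0.219] pointing down, gripper open.
Joint ranges: [-2.96, 2.96], [-0.89, 2.26], [0.02, 2.5], [-1.34, 4.48], [0, 2.73], [-2.66, 2.66]. Speed limits (rad/s): [2.39, 2.39, 2.79, 3.14, 3.14, 3.14].

## Interface

Orientations are given as a rotation vector (axis times angle).
In Python, from plant import robot gives the robot as it stands. The module is installed in compiled form; this text tells all that it offers.
- The arm moves only by the tool play_rows, never from a script. Its argument "increments" is text: rows parted by semicolons, each of 5 numbers parted by spaces: the shift along the tool's x, y, z in mm, then the turn about the tool's z in degrees, then the closure, from -1 (fully open) to 1 (shut). In form: dx dy dz yaw claw; .... A call has 1 to 20 rows; each row is the pose to reach, as a shift and turn from the pose commanded when the call began, along the tool's axes at that moment; what a row does not reach only later rows make up. A row lasts 1/10 s, in which the tool goes at most 50 mm and 8.59 degrees, less where a joint would pass 70% of its speed; a pose out of reach is approached as far as the arm can. A call with a gripper value outside its range is refused whole. The fingers move at their own pace and stop on an object; "force" is the grip in N (left out, the last holds). Time passes only in rows, so rows that repeat a pose let the fingers close. It gives the time, the measured TCP pose, the force, the opening and the grip force at its end, in the units of the state.
- robot.read_state(): the state, without advancing time (a new reading comes with each control period).
- robot.read_camera(name): name is "side" or "top" or "wrist"; returns the picture (420x560x3 uint8, blue, green, red); there is no depth.
- robot.calibration(name): a dict with "vertical_fov" (degrees; the focal length in pixels is half the picture's height over the tangent of half this angle, whatever the lens; pixels are square), "cx", "cy" (the principal point, pixels), "D" ([k1, k2, p1, p2, k3] as OpenCV has them; the pictures are not rectified), "rvec" (rotation vector, rad) and "tvec" (3), from world to camera coordinates, as OpenCV has them. Camera axes: x right, y down, z forward; pixel columns grow to the right and rows downward; lengths in m; the calibration is good to about 2 mm. A picture is of the moment at which its call begins: read the wrist's pose just before it. calibration takes no time and is no camera call; for the wrist camera it gives the pose at the moment of the call.
- robot.close_job(): hands the job in; it is judged then, once.
Trained networks look in the newest picture that a camera, given by its name, has taken for a name from the list of things; names that differ only in an ending like _2 or _b are one class to them, and where a whole thing is asked for, a point or a joint stands for the part that bears it (a point fixed in the world has none). Each returns a list of dicts, best first, with "conf" (0 to 1); they miss things now and then, are a little off and sometimes report something else, mostly with a low value. They report only what shows in the picture. A call takes as long as a camera call. They do not tell look-alikes from the thing itself.
- robot.recognise(camera, query): "centre" ([x, y, z] in m, in world coordinates, good to about 4 mm: the middle of the surface that is visible of it).
- robot.regions_of(camera, query): "pixels" (420x560 bool, what is visible of it).
- robot.landmark_of(camera, query): "centre" ([x, y, z] in m, in world coordinates, good to about 4 mm: a listed point, or the origin of a listed thing).
The state is a dict: "t": time; "q": joint angles; "dq": joint speeds; "joint_torque": joint torques, N m; "tool_pos": TCP position; "orientation": TCP orientation; "force": force on the tool from outside, world axes, zero at the start; "wrist_torque": the same for the moment, N m; "opening": finger opening in m; "gripper_force": force on a finger pad.
Only numpy, scipy, OpenCV 4.12 (cv2) and the standard library are available. Lean on these libraries where they do the work, as an engineer would, in place of code of your own. Each camera call takes 0.05 s, during which the arm holds its last target. There are 200 camera calls.

## Task

A split housing is due for its joint-gap check. First press the spray cap of the canister on the fixture fully down and let it spring back up, so that the dowels and the joint face are rinsed; then take the larger of the two covers, the one that matches the lower half held in the fixture, lower it the right way round over both dowels and press it down against the sprung bearing until the two joint faces meet all round. Finish while you are still holding the cover pressed shut: do not let go of it, and leave the smaller cover and the other things on the bench where they are.

Things in the scene. Friction and masses are not known exactly. Their poses are not given: they have to be found in the camera images.
- housing: Lower half of the housing, bare aluminium, clamped immovably on the fixture. Origin: centre of its upward joint face, 50 mm above the bench; x across, y along, z up. Flange 68 (x) x 112 (y) mm, square at the -y end; at the +y end a half-round lug, 36 mm wide, sticks out 14 mm more. Two steel dowels, placed so that the cover fits one way only. The side clamps end 10 mm below the joint face.
- dowel_a (a point): Foot, at joint-face level, of the dowel near the square end of the lower half, at (0, -46) mm of the housing's frame. Both dowels are 8 mm thick and stand 16 mm above the joint face; the top 6 mm taper to 4 mm.
- dowel_b (a point): Foot of the dowel beside the lug end of the lower half, at (23, 44) mm of the housing's frame, at joint-face level.
- bearing (a joint): How far the round sprung bearing (41 mm wide) in the middle of the lower half is pushed down, in m: 0 = free, its top 5 mm above the joint face; 0.005 = level with the joint face. Its preload spring pushes up with 4 N at 0 and 10 N at 0.005, so the unheld cover rides up about 5 mm.
- spray_cap (a joint): How far the spray cap is pressed, in m: 0 = up, 0.004 = fully down at its stop. It springs back by itself; spring 1.5 N when up, 5 N when fully down.
- cap_top (a point): Centre of the top of the white round spray cap (25 mm wide, flat top) on the white canister (40 mm wide) of the fixture; about 145 mm above the bench when up. Pressed straight down. A nozzle with a thin tube points from the cap towards the lower half and ends 40 mm from the cap's axis.
- cover: The larger cover (upper half), bare aluminium, loose, about 0.25 kg, lying underside down on the bench. Origin: centre of its flat underside; x across, y along, z up. Flange 68 (x) x 112 (y) x 10 mm, with a half-round lug at the +y end that reaches 70 mm from the origin; a block-shaped dome on top. Two 9.5 mm through holes for the dowels. Fitted, its origin and axes coincide with the housing's.
- hole_a (a point): Centre of the cover's dowel hole near its square end, on the underside, at (0, -46) mm of the cover's frame; goes over dowel a.
- hole_b (a point): Centre of the cover's dowel hole beside its lug end, on the underside, at (23, 44) mm of the cover's frame; goes over dowel b.
- dome (a point): Centre of the top of the larger cover's dome, 36 mm above its underside, at (0, -3) mm. The dome has flat upright sides, is 40 mm wide (x), 62 mm long (y) and rises 26 mm from the flange; grip it from above across its width. The flange makes 14 mm ledges beside it. Ribs stand 8 mm out of its sides 19 mm to either side of the middle; a plug on top is 7 mm high.
- fixture: Steel fixture, immovable: plate 112 (x) x 275 (y) mm, top 16 mm above the bench, carrying the lower half of the housing and the spray canister (in a bracket, 120 mm from the housing's centre in the -y direction). Origin: on the bench, straight below the housing's origin; same axes. Behind it a gauge rack, 0.27 m high plus gauges, has its front edge at x = 0.70.
- small_cover: Smaller cover of another housing (flange 50 x 80 x 10 mm, dome 28 x 44 mm, 30 mm high, no lug), loose, lying on the bench near the larger one; not wanted. Origin: centre of its underside.
- loupe: Black folding loupe, 44 x 30 x 14 mm, a loose bystander. Origin: centre of its underside.
- setting_master: Stepped steel setting master, 30 mm wide, 43 mm high, a loose bystander. Origin: centre of its underside.
- ring_gauge_1: Steel ring gauge, 46 mm wide, 14 mm high, a loose bystander. Origin: centre of its underside.
- plug_gauge: Steel plug gauge with six-sided handle, 98 mm long, 16 mm high, a loose bystander. Origin: centre of its underside.
Not all that is in view belongs to the job. What is shaped like the cover but brown is not meant.

How it is judged:
On the way, in this order (a step that is already met when the one before it is completed fails the run):
1. the spray cap is pressed down at least 3 of its 4 mm (value of joint spray_cap above 0.003 m), for 0.1 s.
2. the spray cap has sprung back up (within 1 mm) (value of joint spray_cap below 0.001 m), for 0.1 s.
3. the larger cover sits over both dowels, its underside less than 8 mm above the joint face (z of cover in the frame of housing between -0.002 and 0.008 m and horizontal distance between hole_a and dowel_a below 0.0025 m and horizontal distance between hole_b and dowel_b below 0.0025 m), for 0.1 s.
At the end, for the whole second after the job is handed in: The larger cover is over both dowels (each hole within 2.5 mm of its dowel), level (within 0.03 rad) and still, its underside within 1.5 mm of the joint face and the sprung bearing pushed down at least 3.5 mm, the robot still bearing on the cover with more than 4 N; the spray cap is up again (z of cover in the frame of housing between -0.002 and 0.0015 m and horizontal distance between hole_a and dowel_a below 0.0025 m and horizontal distance between hole_b and dowel_b below 0.0025 m and angle between cover's own z axis and vertical below 0.03 rad and value of joint bearing above 0.0035 m and value of joint spray_cap below 0.001 m and linear speed of cover below 0.01 m/s and contact force between any of the fingers, the arm and cover above 4 N); the arm keeps its last pose, push and grip.
It fails at once if the smaller cover or a gauge, setting master or loupe is moved more than 25 mm (distance of any of small_cover, loupe, setting_master, ring_gauge_1, plug_gauge from where it was at the start of the episode above 0.025 m).
It also fails if it takes over 58 s, if anything falls off the work surface, if the arm or the gripper's body presses on something with over 40 N, if the wrist force passes 120 N, or if a joint passes its speed limit or range.

## Working session

There is one attempt and no reset: what is moved stays moved. The work goes in short steps, Python scripts to look and compute and a tool call to move; the robot and the scene stay as the last step left them, time stands still between calls to the robot, and variables do not carry over. Pictures are saved under pics/ and viewed, at most 10 in all, crops included, and the job is handed in when it is done.

Besides the shell and the picture viewer there is one more tool, called after "Emit:" in YAML: its name, and indented under it one key for each argument. play_rows: Moves the arm, as the interface text tells. Its arguments: {"type":"object","properties":{"increments":{"type":"string"},"force":{"type":"number"}},"required":["increments"]}

```bash
mkdir -p pics
cat > h.py <<'E'
import numpy as np, cv2
from plant import robot
from scipy.spatial.transform import Rotation as R
def K(c):
    f=210/np.tan(np.radians(c["vertical_fov"])/2)
    return np.array([[f,0,c["cx"]],[0,f,c["cy"]],[0,0,1.]])
def pix(c,p):
    return cv2.projectPoints(np.array(p,float).reshape(-1,1,3),np.array(c["rvec"],float),np.array(c["tvec"],float),K(c),np.array(c["D"],float))[0].reshape(-1,2)
def ray(c,uv,z):
    # world points at height z on pixels uv
    n=cv2.undistortPoints(np.array(uv,float).reshape(-1,1,2),K(c),np.array(c["D"],float)).reshape(-1,2)
    Rm=cv2.Rodrigues(np.array(c["rvec"],float))[0]; o=-Rm.T@np.array(c["tvec"],float)
    d=np.c_[n,np.ones(len(n))]@Rm
    return o+d*((z-o[2])/d[:,2])[:,None]
def shift(target):
    s=robot.read_state(); Rm=R.from_rotvec(s["orientation"]).as_matrix()
    return Rm.T@(np.array(target)-s["tool_pos"])*1000
E
python3 - <<'E'
from h import *
np.set_printoptions(precision=4,suppress=True)
s=robot.read_state(); print(s["t"],s["tool_pos"],R.from_rotvec(s["orientation"]).as_matrix(),s["opening"])
for c in("top","side"):
    cv2.imwrite(f"pics/{c}0.png",robot.read_camera(c))
    for q in("cap_top","dowel_a","dowel_b","housing","cover","hole_a","hole_b","dome","small_cover"):
        print(c,q,[(np.round(d["centre"],4),round(d["conf"],2)) for d in robot.landmark_of(c,q)][:3])
E
```

```text
0.0 [ 0.1828 -0.5709  0.2176] [[ 0.9524  0.3049 -0.0004]
 [ 0.3049 -0.9524  0.0017]
 [ 0.0001 -0.0018 -1.    ]] 0.09325531831686246
top cap_top [(array([ 0.4418, -0.2944,  0.145 ]), 0.49)]
top dowel_a [(array([ 0.4594, -0.2147,  0.0472]), 0.95), (array([ 0.4986, -0.1321,  0.0496]), 0.66)]
top dowel_b [(array([ 0.4594, -0.2147,  0.0472]), 0.95), (array([ 0.4986, -0.1321,  0.0496]), 0.66)]
top housing [(array([ 0.467 , -0.1704,  0.0532]), 0.58)]
top cover [(array([ 0.7525,  0.1591, -0.0007]), 0.69), (array([0.4907, 0.1974, 0.0008]), 0.65), (array([0.64  , 0.1207, 0.001 ]), 0.29)]
top hole_a [(array([ 0.7006,  0.1679, -0.0021]), 0.97), (array([0.4942, 0.2427, 0.    ]), 0.85), (array([ 0.498 ,  0.1557, -0.0007]), 0.8)]
top hole_b [(array([ 0.7006,  0.1679, -0.0021]), 0.97), (array([0.4942, 0.2427, 0.    ]), 0.85), (array([ 0.498 ,  0.1557, -0.0007]), 0.8)]
top dome [(array([0.4881, 0.1936, 0.0383]), 0.87), (array([0.7503, 0.1598, 0.0294]), 0.82)]
top small_cover [(array([0.4986, 0.3555, 0.0015]), 0.62)]
side cap_top [(array([ 0.4429, -0.2878,  0.1445]), 0.47)]
side dowel_a [(array([ 0.45
[... 166 characters left out ...]
]), 0.89)]
side housing [(array([ 0.4636, -0.1743,  0.0549]), 0.92)]
side cover [(array([ 0.4901,  0.2005, -0.0004]), 0.94), (array([ 0.7543,  0.158 , -0.0002]), 0.85), (array([ 0.4978,  0.3609, -0.0016]), 0.28)]
side hole_a [(array([ 0.4958,  0.1521, -0.004 ]), 0.97), (array([ 0.7929,  0.1705, -0.0018]), 0.93), (array([ 0.4976,  0.2498, -0.0011]), 0.86)]
side hole_b [(array([ 0.4958,  0.1521, -0.004 ]), 0.97), (array([ 0.7929,  0.1705, -0.0018]), 0.93), (array([ 0.4976,  0.2498, -0.0011]), 0.86)]
side dome [(array([0.7558, 0.1674, 0.0427]), 0.83), (array([0.4855, 0.1987, 0.0386]), 0.78)]
side small_cover [(array([ 0.4992,  0.359 , -0.0008]), 0.8), (array([ 0.4878,  0.1997, -0.0006]), 0.37)]
```

View pics/top0.png

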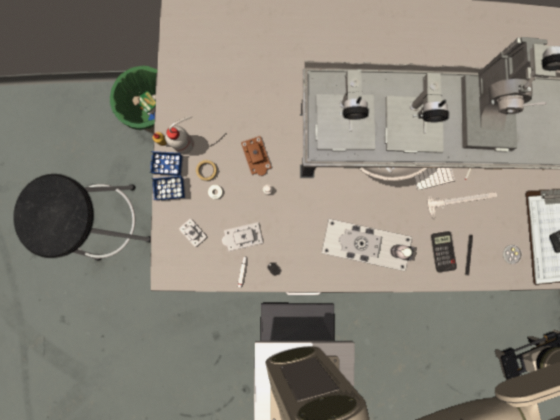

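View pics/side0.png

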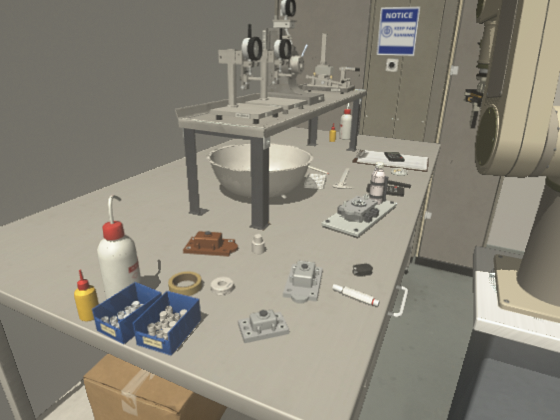

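Emit:
play_rows:
  increments: "40 -22 0 -8 1; 80 -45 0 -16 1; 120 -68 0 -24 1; 160 -90 0 -32 1; 200 -113 0 -40 1; 240 -136 0 -48 1; 280 -158 0 -56 1; 320 -181 0 -60.5 1; 332 -188 0 -60.5 1; 332 -188 0 -60.5 1; 332 -188 0 -60.5 1; 332 -188 0 -60.5 1; 332 -188 0 -60.5 1"
  force: 20

```text
t: 2.3
tool_pos: [0.441, -0.2923, 0.2186]
orientation: [-2.439, -1.979, 0.0]
force: [0.6, 0.8, -0.2]
opening: 0.0006
gripper_force: 0.0
```

Run:
```python
from h import *
np.set_printoptions(precision=4,suppress=True)
s=robot.read_state(); print(s["t"],s["q"],s["tool_pos"],R.from_rotvec(s["orientation"]).as_matrix(),s["opening"])
c=robot.calibration("wrist")
cv2.imwrite("pics/w1.png",robot.read_camera("wrist"))
for q in("cap_top","dowel_a","housing"):
    print(q,[(np.round(d["centre"],4),round(d["conf"],2)) for d in robot.landmark_of("wrist",q)][:3])
m=robot.regions_of("wrist","cap_top")
for d in m[:2]:
    v,u=np.nonzero(d["pixels"]); print(d["conf"],u.mean(),v.mean(),u.min(),u.max(),v.min(),v.max())
print(pix(c,[s["tool_pos"],[.4415,-.291,.145]]), -cv2.Rodrigues(np.array(c["rvec"]))[0].T@c["tvec"])
```

```text
2.3 [-0.6822 -0.0618  1.6849 -0.0002  1.5186 -0.4747] [ 0.441  -0.2923  0.2186] [[ 0.2059  0.9786 -0.0002]
 [ 0.9786 -0.2059 -0.0001]
 [-0.0002 -0.0002 -1.    ]] 0.0005952915745608422
cap_top [(array([ 0.4422, -0.285 ,  0.1481]), 0.96)]
dowel_a [(array([ 0.459 , -0.2167,  0.0529]), 0.81), (array([ 0.4953, -0.1326,  0.0488]), 0.77)]
housing [(array([ 0.4654, -0.1725,  0.0492]), 0.72)]
0.57 282.9053905390539 208.75907590759076 269 298 162 229
[[283.0087 260.9266]
 [282.6709 219.5464]] [ 0.4561 -0.2141  0.3842]
```

View pics/w1.png

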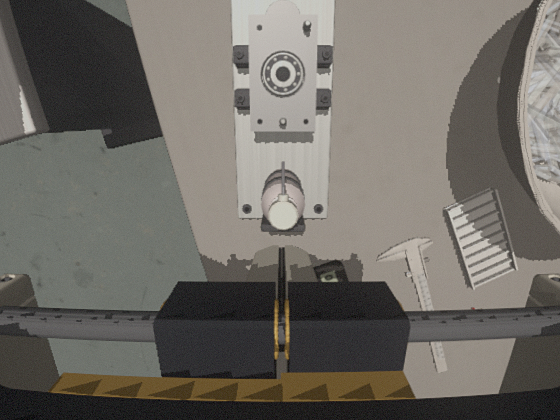

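Emit:
play_rows:
  increments: "4 0 35 0 1; 4 0 62 0 1; 4 0 70 0 1; 4 0 72 0 1; 4 0 74 0 1; 4 0 76 0 1; 4 0 77 0 1; 4 0 77 0 1"

```text
t: 3.35
tool_pos: [0.4435, -0.288, 0.143]
orientation: [2.435, 1.981, 0.001]
force: [1.8, -0.9, 3.2]
opening: 0.0005
gripper_force: 1.5
```

Emit:
play_rows:
  increments: "0 0 1 0 1; 0 0 2 0 1; 0 0 3 0 1; 0 0 4 0 1; 0 0 4 0 1; 0 0 4 0 1"

```text
t: 3.95
tool_pos: [0.4435, -0.2881, 0.1405]
orientation: [2.435, 1.98, 0.001]
force: [-4.3, 2.8, 18.4]
opening: 0.0003
gripper_force: 9.7
```

Emit:
play_rows:
  increments: "0 0 0 0 1; 0 0 -40 0 1; 10 0 -80 0 1; 40 0 -85 0 1; 40 0 -85 0 -1; 40 0 -85 0 -1; 40 0 -85 0 -1; 40 0 -85 0 -1; 40 0 -85 0 -1"

```text
t: 4.85
tool_pos: [0.4502, -0.2484, 0.2217]
orientation: [-2.437, -1.981, 0.001]
force: [0.3, 0.4, -0.1]
opening: 0.036
gripper_force: 0.0
```

Run:
```python
from h import *
np.set_printoptions(precision=4,suppress=True)
s=robot.read_state(); print(s["t"],s["tool_pos"],s["orientation"],s["opening"],s["force"])
c=robot.calibration("wrist")
im=robot.read_camera("wrist"); cv2.imwrite("pics/w2full.png",im)
L=[d["centre"] for d in robot.landmark_of("wrist","dowel_a")][:2]
print(L,robot.landmark_of("wrist","housing")[:1])
p=pix(c,L); print(p)
u,v=p.mean(0); x0=int(u)-75;y0=max(int(v)-75,0); print(x0,y0)
cv2.imwrite("pics/w2.png",cv2.resize(im[y0:y0+150,x0:x0+150],(600,600),interpolation=cv2.INTER_CUBIC))
```

```text
4.85 [ 0.4502 -0.2484  0.2217] [-2.4368 -1.9805  0.0009] 0.03604453474670039 [ 0.3335  0.3504 -0.0923]
[[0.459, -0.2176, 0.0468], [0.4981, -0.1326, 0.0476]] [{'centre': [0.4677, -0.1711, 0.0524], 'conf': 0.98}]
[[284.225  164.5356]
 [304.831   76.2077]]
219 45
```

View pics/w2.png

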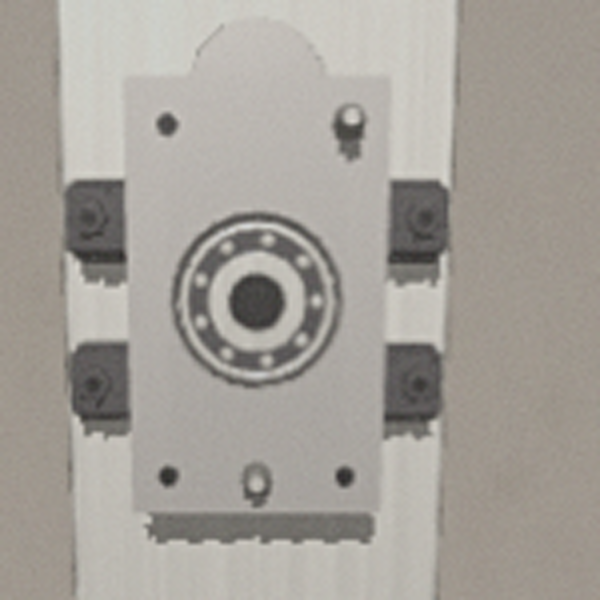

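```bash
cat >> h.py <<'E'
def fit(local,world):
    # 2D rigid fit: yaw(deg), origin, residuals (mm)
    a=np.array(local,float);b=np.array(world,float)[:,:2]
    A=a-a.mean(0);B=b-b.mean(0)
    th=np.arctan2((A[:,0]*B[:,1]-A[:,1]*B[:,0]).sum(),(A*B).sum())
    M=np.array([[np.cos(th),-np.sin(th)],[np.sin(th),np.cos(th)]])
    o=b.mean(0)-M@a.mean(0)
    return np.degrees(th),o,(b-a@M.T-o)*1000
E
python3 - <<'E'
from h import *
np.set_printoptions(precision=4,suppress=True)
c=robot.calibration("wrist")
cr=lambda P:(np.array(P,float)+.5)/4-.5+[219,45]
w=ray(c,cr([(126,77),(389,77),(381,513),(133,513)]),.05)
loc=np.array([(-34,56),(34,56),(34,-56),(-34,-56)])/1000
print(w,fit(loc,w))
d=ray(c,cr([(352,115),(258,473)]),.066)
print(d,fit([(.023,.044),(0,-.046)],d))
s=robot.read_state();print(s["tool_pos"], R.from_rotvec(s["orientation"]).as_matrix()[:,1])
E
```

```text
[[ 0.4464 -0.1098  0.05  ]
 [ 0.5116 -0.1234  0.05  ]
 [ 0.4896 -0.2329  0.05  ]
 [ 0.4229 -0.219   0.05  ]] (np.float64(-11.759793309538946), array([ 0.4676, -0.1713]), array([[ 0.6725, -0.3386],
       [-0.7423, -0.0143],
       [ 0.0813,  0.158 ],
       [-0.0115,  0.1949]]))
[[ 0.499  -0.1324  0.066 ]
 [ 0.459  -0.2131  0.066 ]] (np.float64(-12.007703684784035), array([ 0.468 , -0.1694]), array([[-0.6231, -1.2583],
       [ 0.6231,  1.2583]]))
[ 0.4506 -0.2483  0.2223] [ 0.9789 -0.2041 -0.0006]
```

Emit:
play_rows:
  increments: "45 -3 0 -3 -1; 90 -6 0 -6 -1; 135 -9 0 -10 -1; 180 -12 0 -14 -1; 225 -14 10 -18 -1; 270 -16 20 -22 -1; 315 -18 35 -26 -1; 355 -20 52 -26 -1; 371 -21 52 -26 -1; 371 -21 52 -26 -1; 371 -21 52 -26 -1; 371 -21 52 -26 -1"

```text
t: 6.2
tool_pos: [0.5061, 0.1184, 0.1711]
orientation: [1.93, 2.478, 0.0]
force: [-0.3, 0.2, 0.1]
opening: 0.0929
gripper_force: 0.0
```

Run:
```python
from h import *
np.set_printoptions(precision=4,suppress=True)
s=robot.read_state(); print(s["t"],s["tool_pos"],s["orientation"],s["opening"],s["force"])
c=robot.calibration("wrist")
im=robot.read_camera("wrist"); cv2.imwrite("pics/w3full.png",im)
L=[d["centre"] for d in robot.landmark_of("wrist","hole_a")][:4]
print(L,robot.landmark_of("wrist","cover")[:2])
p=pix(c,[[.4865,.197,.01]]); print(p,pix(c,L))
u,v=p.mean(0); x0=int(u)-75;y0=max(int(v)-75,0); print(x0,y0)
cv2.imwrite("pics/w3.png",cv2.resize(im[y0:y0+150,x0:x0+150],(600,600),interpolation=cv2.INTER_CUBIC))
```

```text
6.2 [0.5061 0.1184 0.1711] [1.9295 2.4783 0.0003] 0.09289875615828254 [-0.3149  0.2106  0.1141]
[[0.6994, 0.1655, 0.0007], [0.5022, 0.1525, -0.0015], [0.5026, 0.2423, 0.0003], [0.7902, 0.1762, -0.0004]] [{'centre': [0.7503, 0.1592, -0.0048], 'conf': 0.86}, {'centre': [0.4879, 0.1959, -0.0009], 'conf': 0.69}]
[[281.77   118.3938]] [[455.6409 195.6855]
 [285.6595 163.0066]
 [308.0375  78.0837]
 [525.2418 205.5576]]
206 43
```

View pics/w3.png

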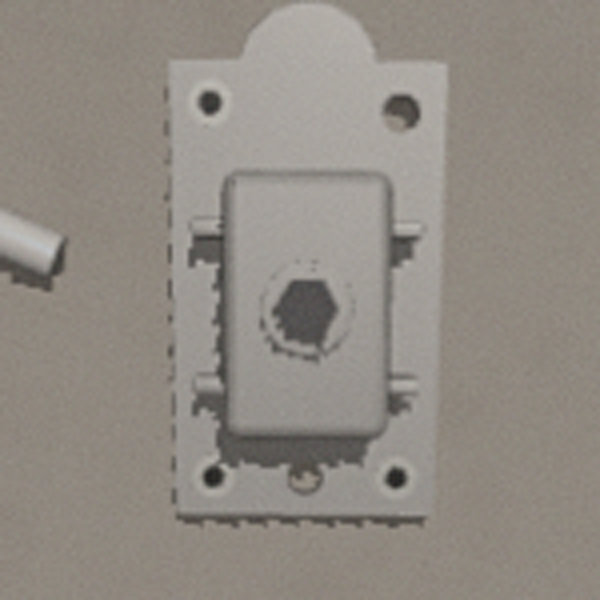

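Run:
```python
from h import *
np.set_printoptions(precision=4,suppress=True)
c=robot.calibration("wrist")
cr=lambda P:(np.array(P,float)+.5)/4-.5+[206,43]
w=ray(c,cr([(168,60),(448,63),(430,516),(177,516)]),.01)
loc=np.array([(-34,56),(34,56),(34,-56),(-34,-56)])/1000
th,o,r=fit(loc,w);print(w,th,o,r)
d=ray(c,cr([(402,111),(305,479)]),.01)
print(d,fit([(.023,.044),(0,-.046)],d))
a=np.radians(th); print("dome",o+.003*np.array([np.sin(a),-np.cos(a)]))
s=robot.read_state();Rm=R.from_rotvec(s["orientation"]).as_matrix();print(Rm[:,:2],np.degrees(np.arctan2(Rm[1,1],Rm[0,1])))
```

```text
[[0.4401 0.2449 0.01  ]
 [0.5065 0.261  0.01  ]
 [0.5322 0.1523 0.01  ]
 [0.4671 0.1359 0.01  ]] 13.686694091725341 [0.4865 0.1985] [[-0.0526  0.0297]
 [ 0.1885  0.0213]
 [-0.5703  0.1299]
 [ 0.4345 -0.1809]]
[[0.4985 0.2475 0.01  ]
 [0.4976 0.1537 0.01  ]] (np.float64(13.821384048727168), array([0.4867, 0.1988]), array([[ 0.0041,  0.4557],
       [-0.0041, -0.4557]]))
dome [0.4872 0.1956]
[[-0.2446  0.9696]
 [ 0.9696  0.2446]
 [-0.0002  0.0007]] 14.159382840710652
```

Emit:
play_rows:
  increments: "45 1 0 0.5 -0.33; 79 1 20 0.5 -0.33; 79 1 50 0.5 -0.33; 79 1 90 0.5 -0.33; 79 1 120 0.5 -0.33; 79 1 120 0.5 -0.33; 79 1 120 0.5 -0.33"
  force: 60

```text
t: 7.05
tool_pos: [0.4873, 0.1957, 0.0511]
orientation: [-1.94, -2.47, 0.001]
force: [-0.2, -0.7, 1.0]
opening: 0.062
gripper_force: 0.0
```

Spot on the dome centre, opening 62 mm. Descend and grip.

Emit:
play_rows:
  increments: "0 0 15 0 -0.33; 0 0 30 0 -0.33; 0 0 38 0 -0.33; 0 0 38 0 -0.33; 0 0 38 0 1; 0 0 38 0 1; 0 0 38 0 1; 0 0 38 0 1; 0 0 38 0 1; 0 0 38 0 1"

```text
t: 8.05
tool_pos: [0.4877, 0.1964, 0.0131]
orientation: [1.939, 2.471, 0.001]
force: [-0.9, 0.4, 3.6]
opening: 0.0396
gripper_force: 60.0
```

Emit:
play_rows:
  increments: "0 0 -30 0 1; 0 0 -70 0 1; -5 -2 -105 0 1; -35 -10 -110 2 1; -75 -23 -110 5 1; -115 -35 -110 9 1; -155 -47 -110 13 1; -195 -59 -110 17 1; -235 -72 -110 21 1; -275 -84 -110 25.5 1; -315 -96 -110 25.5 1; -345 -105 -105 25.5 1; -354 -108 -90 25.5 1; -354 -108 -85 25.5 1; -354 -108 -85 25.5 1; -354 -108 -85 25.5 1"

```text
t: 9.65
tool_pos: [0.4664, -0.1718, 0.0973]
orientation: [-2.435, -1.983, 0.0]
force: [-0.9, 0.1, -0.8]
opening: 0.04
gripper_force: 60.0
```

Run:
```python
from h import *
np.set_printoptions(precision=4,suppress=True)
s=robot.read_state(); Rm=R.from_rotvec(s["orientation"]).as_matrix()
print(s["t"],s["tool_pos"],np.degrees(np.arctan2(Rm[1,1],Rm[0,1])),Rm[:,2],s["opening"],s["force"],s["gripper_force"])
c=robot.calibration("wrist")
im=robot.read_camera("wrist"); cv2.imwrite("pics/w4full.png",im)
p=pix(c,[[*s["tool_pos"][:2],.1]]); print(p)
u,v=p[0]; x0=int(u)-75;y0=int(min(v-95,270));print(x0,y0)
print(pix(c,[[.459,-.2157,.066],[.4994,-.1328,.066],[.4994,-.1328,.05]]))
cv2.imwrite("pics/w4.png",cv2.resize(im[y0:y0+150,x0:x0+150],(600,600),interpolation=cv2.INTER_CUBIC))
```

```text
9.65 [ 0.4664 -0.1718  0.0973] -11.67233488428935 [-0.0009  0.0009 -1.    ] 0.04000380091648233 [-0.9137  0.1103 -0.8181] 59.999059438705444
[[283.056  263.0667]]
208 168
[[284.9135 297.84  ]
 [320.932  175.7313]
 [318.0698 171.691 ]]
```

View pics/w4.png

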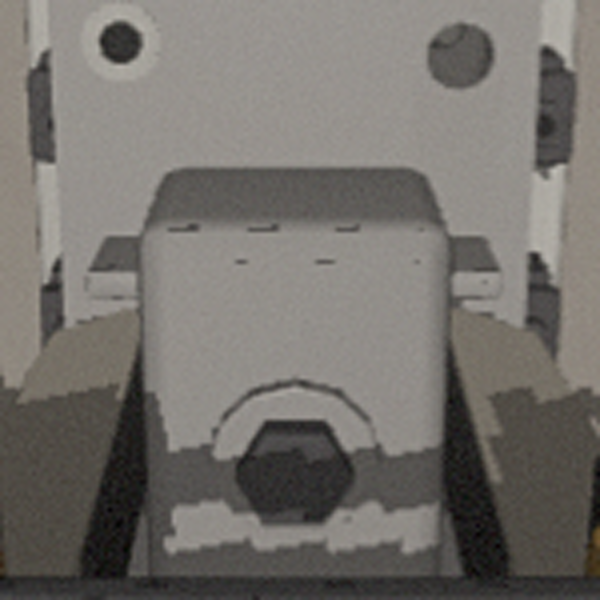

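Emit:
play_rows:
  increments: "-1.6 1 7 0 1; -1.6 1 13 0 1; -1.6 1 13 0 1; -1.6 1 13 0 1; -1.6 1 13 0 1"

```text
t: 10.2
tool_pos: [0.4673, -0.1751, 0.0848]
orientation: [2.437, 1.982, 0.0]
force: [-0.5, -0.8, -1.4]
opening: 0.0394
gripper_force: 60.0
```

Run:
```python
from h import *
np.set_printoptions(precision=4,suppress=True)
s=robot.read_state(); Rm=R.from_rotvec(s["orientation"]).as_matrix()
print(s["t"],s["tool_pos"],np.degrees(np.arctan2(Rm[1,1],Rm[0,1])),s["force"])
c=robot.calibration("wrist")
im=robot.read_camera("wrist"); cv2.imwrite("pics/w5full.png",im)
th=np.radians(-11.8);M=np.array([[np.cos(th),-np.sin(th)],[np.sin(th),np.cos(th)]])
H=np.array([.4676,-.1713]); b=H+M@[.023,.044]
C=s["tool_pos"][:2]+M@[0,.0024]; hb=C+M@[.023,.044]; z=s["tool_pos"][2]-.0131
p=pix(c,[[*hb,z+.01],[*hb,z],[*b,.066],[*b,.06]]); 
x0,y0=np.round(p[0]).astype(int)-12
print(C,z,p,x0,y0)
cr=cv2.resize(im[y0:y0+24,x0:x0+24],(576,576),interpolation=cv2.INTER_CUBIC)
cr=cv2.normalize(cr,None,0,255,cv2.NORM_MINMAX)
print((p-[x0,y0]+.5)*24)
cv2.imwrite("pics/w5.png",cr)
```

```text
10.2 [ 0.4673 -0.1751  0.0848] -11.746265643312215 [-0.4623 -0.8402 -1.3936]
[ 0.4678 -0.1727] 0.07167076125826156 [[324.7536 181.9257]
 [322.4139 178.5944]
 [320.5231 174.6539]
 [319.3248 172.9873]] 313 170
[[294.0854 298.2156]
 [237.9328 218.2661]
 [192.5551 123.6932]
 [163.7942  83.695 ]]
```

View pics/w5.png

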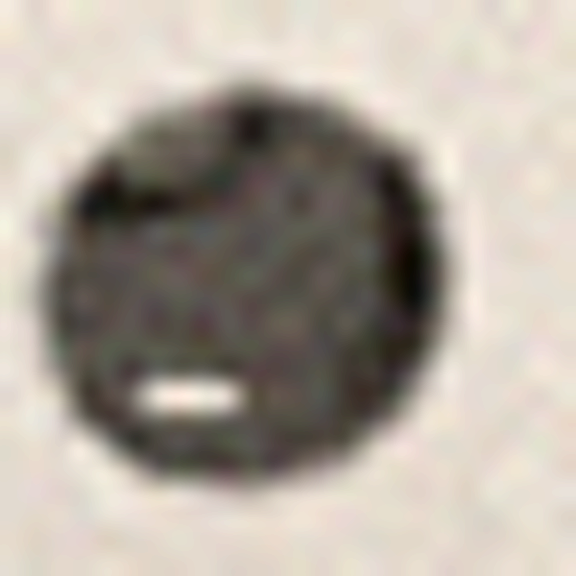

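Emit:
play_rows:
  increments: "1.2 0 0 0 1; 1.2 0 4 0 1; 1.2 0 7 0 1; 1.2 0 10 0 1; 1.2 0 10 0 1; 1.2 0 10 0 1; 1.2 0 10 0 1"

```text
t: 10.95
tool_pos: [0.4675, -0.1739, 0.0747]
orientation: [2.437, 1.982, 0.0]
force: [-0.4, -0.1, -2.4]
opening: 0.0397
gripper_force: 60.0
```

Emit:
play_rows:
  increments: "0 0 1 0 1; 0 0 2 0 1; 0 0 3 0 1; 0 0 4 0 1; 0 0 5 0 1; 0 0 5 0 1"

```text
t: 11.55
tool_pos: [0.4673, -0.1738, 0.0694]
orientation: [-2.437, -1.982, 0.0]
force: [0.1, 0.1, -1.6]
opening: 0.0393
gripper_force: 60.0
```

Emit:
play_rows:
  increments: "0 0 1 0 1; 0 0 2 0 1; 0 0 3 0 1; 0 0 4 0 1; 0 0 5 0 1; 0 0 5 0 1; 0 0 5 0 1"

```text
t: 12.25
tool_pos: [0.4675, -0.1739, 0.0649]
orientation: [2.437, 1.982, 0.0]
force: [-3.1, 1.2, 5.1]
opening: 0.0393
gripper_force: 60.0
```

Emit:
play_rows:
  increments: "0 0 0.7 0 1; 0 0 1.4 0 1; 0 0 2 0 1; 0 0 2.5 0 1; 0 0 2.5 0 1; 0 0 2.5 0 1"

```text
t: 12.85
tool_pos: [0.4676, -0.1739, 0.0631]
orientation: [2.437, 1.982, 0.0]
force: [-6.7, 3.1, 12.3]
opening: 0.0394
gripper_force: 60.0
```

Emit:
play_rows:
  increments: "0 -0.3 0.5 0 1; 0 -0.5 1 0 1; 0 -0.5 1.5 0 1; 0 -0.5 1.5 0 1; 0 -0.5 1.5 0 1"

```text
t: 13.35
tool_pos: [0.4676, -0.174, 0.0631]
orientation: [2.436, 1.982, 0.001]
force: [-11.0, 4.9, 24.3]
opening: 0.0397
gripper_force: 60.0
```

Run:
```python
from h import *
s=robot.read_state(); print(s["t"],s["tool_pos"],s["force"],s["wrist_torque"],s["gripper_force"])
im=robot.read_camera("wrist"); c=robot.calibration("wrist")
p=pix(c,[[*s["tool_pos"][:2],.06]])[0]; x0=int(p[0])-100;y0=int(min(p[1]-130,220))
cv2.imwrite("pics/w6.png",cv2.resize(im[y0:y0+150,x0:x0+200],(800,600),interpolation=cv2.INTER_CUBIC))
si=robot.read_camera("side"); c=robot.calibration("side"); u,v=pix(c,[[.4676,-.1713,.06]])[0].astype(int)
cv2.imwrite("pics/s6.png",cv2.resize(si[v-40:v+35,u-50:u+50],(800,600),interpolation=cv2.INTER_CUBIC))
```

```text
13.35 [ 0.46757266 -0.17396125  0.06306999] [-10.96225004   4.93127916  24.28222588] [ 0.90604711  2.00875654 -0.02464591] 60.0100439786911
```

View pics/w6.png

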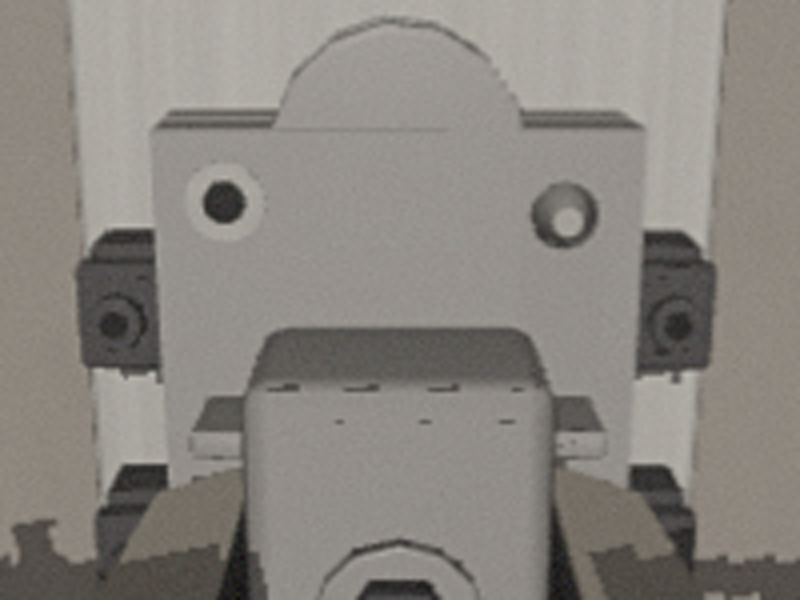

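View pics/s6.png

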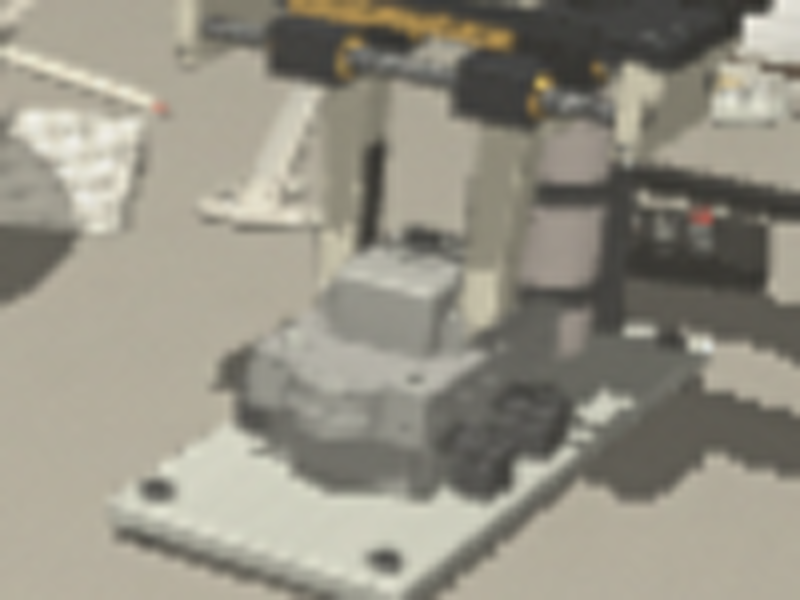

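```bash
python3 -c "
from plant import robot
print(robot.close_job())"
```

```text
the job is handed in; nothing more can be done
None
```

I pressed the spray cap down to its stop and let it spring back, then fitted the larger cover over both dowels and handed the job in, still gripping it at 60 N and pressing it shut with about 25 N; the hand-in returned no verdict.

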